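# Hold the paint pot's bayonet lid at its vent position

### The arm

A 6-joint arm with a two-finger parallel gripper is mounted at the origin on the work surface. World frame = base frame: x ahead of the robot, y to its left, z up, the work surface at z = 0. Lengths are in m, angles in degrees, forces in N, time in s.
With the tool pointing down it reaches from about 0.35 to 0.875 m from the base axis. Payload 4.2 kg.
Tool frame: the origin (TCP) lies between the finger pads; the fingertips stand 19 mm ahead of it and the grasp point (between the pads) is the TCP; z points along the fingers, y is the line along which they close (so a half turn about z gives the same grasp; the last joint's range is limited). The gripper opens to 87 mm and grips with 3 to 60 N. Pads are 19 mm wide; open, the fingers measure 117 mm over their backs; the gripper's body (75 mm by 190 mm) begins 51 mm behind the grasp point.
Start: joints at [-56.058, 22.042, 0.453, 0, -68.411, -14.817], TCP at [0.205, -0.59, 0.242] pointing down, gripper open.
Joint ranges: [-179.83, 179.83], [-69.29, 118.12], [-61.27, 80.66], [-181.25, 117.63], [-171.15, -9.14], [-177.46, 177.46]. Speed limits (degrees/s): [159.86, 159.86, 180, 180, 180, 180].

### API

Orientations are given as a 3x3 rotation matrix whose columns are the frame's x, y, z axes.
In Python, from station import r gives the robot as it stands.
- The arm moves only by the tool drive_tool, never from a script. Its argument "steps" is one flat list of numbers, 7 for each row, row after row: the turn, a rotation vector about the tool's x, y, z in rad, then the shift along the tool's x, y, z in m, then the opening, from 0 (shut) to 1 (fully open). A call has 1 to 10 rows; each row shifts and turns the commanded pose from where the row before left it, along the tool's axes as they then stand; what a row does not reach is not made up. A row lasts 1/12 s, in which the tool goes at most 41.7 mm and 7.16 degrees, less where a joint would pass 70% of its speed; a pose out of reach is approached as far as the arm can. A call is refused whole if a number of a shift passes 0.0417 or a number of a turn 0.125, either way. A call with a gripper value outside its range is refused whole. The fingers move at their own pace and stop on an object; the grip force is fixed at half the most. Time passes only in rows, so rows that do not move let the fingers close. It gives the time, the measured TCP pose, the force, the opening and the grip force at its end, in the units of the state.
- r.sense(): the state, without advancing time (a new reading comes with each control period).
- r.capture(name): name is "scene" or "top" or "wrist"; returns the picture (400x640x3 uint8, blue, green, red); there is no depth.
- r.camera_params(name): a dict with "camera_matrix" (3x3 intrinsics, pixels), "extrinsics" (4x4, takes a point from world to camera coordinates). Camera axes: x right, y down, z forward; pixel columns grow to the right and rows downward; lengths in m; the calibration is good to about 2 mm. The wrist camera is an equidistant fisheye: a pixel r from the principal point sees the ray r / f radians off the axis. A picture is of the moment at which its call begins: read the wrist's pose just before it. camera_params takes no time and is no camera call; for the wrist camera it gives the pose at the moment of the call.
- r.finish_job(): hands the job in; it is judged then, once.
The state is a dict: "time_s": time; "joints": joint angles; "joint_velocities": joint speeds; "effort": joint torques, N m; "tcp_pos": TCP position; "ee_rot": TCP orientation; "wrist_force": force on the tool from outside, world axes, zero at the start; "moment": the same for the moment, N m; "gripper_width": opening from 0.0 (shut) to 1.0 (fully open); "gripper_force": force on a finger pad.
Only numpy, scipy, OpenCV 4.12 (cv2) and the standard library are available. Lean on these libraries where they do the work, as an engineer would, in place of code of your own. Each camera call takes 0.05 s, during which the arm holds its last target. There are 200 camera calls.

### The job

Fit the bayonet lid (the one with two ears; not the plain lid) into the collar of the steel paint pot, ears down through the two slots until it is fully seated, then twist it clockwise, halfway to its lock, until its grip bar is in line with the two vent ribs on the collar. Do not go on to the lock click: the pot has to vent first. A spring turns the lid back if it is let go, so keep gripping the bar and finish while still holding the lid steady at the ribs; leave the other things where they are.

Things in the scene. Friction and masses are not known exactly. Their poses are not given: they have to be found in the camera images.
- lid: Loose aluminium bayonet lid, about 140 g, lying right way up. Disc 68 mm diameter, 16 mm thick; two opposite ears at its underside, 14 mm wide, 5 mm thick, reach 41 mm from the axis. On top an upright grip bar 52 mm long, 12 mm thick, from 16 to 48 mm above the underside. Origin: centre of underside; z up; x along the bar, which points at both ears.
- pot: Fixed steel pot, 98 mm wide, rim 103 mm high, on a 130 mm square base. Collar opening 73 mm, with two opposite slots 19 mm wide reaching 43.5 mm from the axis, on its +x and -x sides. Lips 5 mm thick. Origin: centre of underside, z up. The lid enters with lid x along pot x, either way round, then turns only clockwise from above: 45 deg to the ribs, 60 to the first feel of the click, 90 to lock.
- ribs: The two vent ribs: steel, 4 mm wide, 16 mm long, standing 3 mm up from the pot's rim and 11 mm out beyond its wall on opposite sides, 45 degrees clockwise (from above) of the slots. Fixed to the pot; origin as the pot's (centre of its underside); x runs through both ribs.
- seat (a point): Centre of the seat inside the pot, 90 mm above the bench and 13 mm below the rim: the lid's underside rests here when fully seated, its disc top then 3 mm above the rim. Axes as the pot's.
- return_ring (a joint): Sprung ring hidden in the collar, pushed round by the ears. 0 at rest, grows (rad) as the lid turns clockwise; the ears meet it after 0 to 8 degrees of turn, so it reads about 0.72 with the lid at the ribs. Its spring resists with 0.06 N m at rest, 0.15 N m at the ribs, and turns a released lid back.
- plain_lid: Look-alike aluminium lid without ears (plain disc of 68 mm, same bar): not for this pot. Origin: centre of underside. Leave it alone.
- squeeze_bottle: Clear squeeze bottle, 62 mm diameter, 170 mm tall. Bystander; origin at underside.
- solvent_can: Round metal solvent can, 84 mm diameter, 190 mm tall. Bystander; origin at underside.
- sample_jar_a: Small clear jar with white cap, 52 mm diameter, 55 mm tall. Bystander; origin at underside.
- sample_jar_b: Another such jar. Bystander; origin at underside.
- tape_roll: Roll of masking tape lying flat, 90 mm diameter, 24 mm high. Bystander; origin at underside.
- spanner: Steel spanner, 160 mm long, lying flat. Bystander.
There are look-alikes about, which are no part of the job. What is shaped like the lid but black or green is not meant.

How it is judged:
By the outcome, as a careful person would: the job done as asked, in the order asked, and still so for the second after the job is handed in, while the arm keeps its last pose, push and grip.
It also fails if it takes over 42 s, if anything falls off the work surface, if the arm or the gripper's body presses on something with over 40 N, if the wrist force passes 120 N, or if a joint passes its speed limit or range.

## Working session

There is one attempt and no reset: what is moved stays moved. The work goes in short steps, Python scripts to look and compute and a tool call to move; the robot and the scene stay as the last step left them, time stands still between calls to the robot, and variables do not carry over. Pictures are saved under pics/ and viewed, at most 12 in all, crops included, and the job is handed in when it is done.

Besides the shell and the picture viewer there is one more tool, called by a JSON object that holds its "name" and its "arguments". drive_tool: Moves the arm, as the interface text tells. Its arguments: {"type":"object","properties":{"steps":{"type":"array"}},"required":["steps"]}

```bash
ls; mkdir -p pics; python3 - <<'E'
from station import r
import cv2
for n in("scene","top"):
    cv2.imwrite(f"pics/{n}0.png",r.capture(n)); p=r.camera_params(n);print(n,p)
s=r.sense();print(s)
E
```

```text
pics
scene {'camera_matrix': array([[438.71755697,   0.        , 321.98508053],
       [  0.        , 438.71755697, 200.67986409],
       [  0.        ,   0.        ,   1.        ]]), 'extrinsics': array([[-0.90046906,  0.43490802, -0.00323803,  0.54909471],
       [ 0.34366062,  0.70694053, -0.61816864, -0.18384381],
       [-0.2665574 , -0.55775451, -0.78603884,  1.37503764],
       [ 0.        ,  0.        ,  0.        ,  1.        ]])}
top {'camera_matrix': array([[420.11641931,   0.        , 311.75685041],
       [  0.        , 420.11641931, 203.1372367 ],
       [  0.        ,   0.        ,   1.        ]]), 'extrinsics': array([[ 0.01138715, -0.99964585,  0.02405205,  0.00289421],
       [-0.99041266, -0.01458712, -0.13736803,  0.62858371],
       [ 0.13767023, -0.02225723, -0.99022802,  1.04571965],
       [ 0.        ,  0.        ,  0.        ,  1.        ]])}
{'time_s': 0.1, 'joints': array([-5.60600513e+01,  2.20870063e+01,  3.87195930e-01, -2.44603868e-02,
       -6.84127533e+01, -1.48198860e+01]), 'joint_velocities': array([-0.08211054, -0.04071066,  0.20462784, -0.01047697,  0.0282685 ,
       -0.0513961 ]), 'effort': array([-3.01965592e-04, -3.91689420e+01,  1.87936914e+01,  4.23193395e+00,
        1.34832578e-02, -7.55655174e-05]), 'tcp_pos': array([ 0.20459713, -0.59002404,  0.24056151]), 'ee_rot': array([[-9.44885794e-01, -3.27399218e-01, -7.67532999e-04],
       [-3.27400096e-01,  9.44883987e-01,  1.85149409e-03],
       [ 1.19051923e-04,  2.00074084e-03, -9.99997991e-01]]), 'wrist_force': array([-1.28619239,  0.07504137, -0.71576872]), 'moment': array([-0.02064024,  0.0346048 ,  0.03626919]), 'gripper_force': 0.0, 'gripper_width': 1.0008988214280623}
```

View pics/scene0.png

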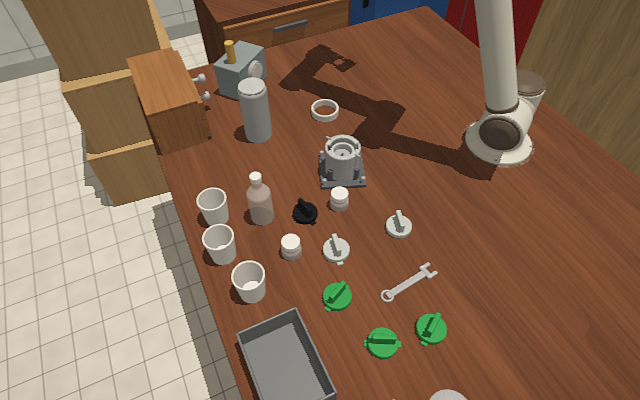

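View pics/top0.png

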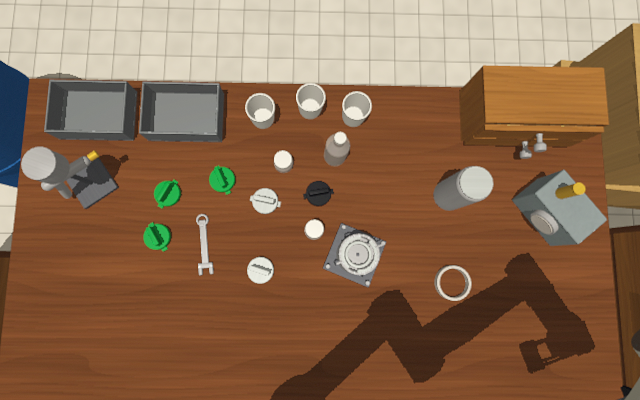

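Candidates, as top-image pixels: silver (265,200) seems to show ears; silver (260,270) looks plain. Black (318,193) and green (167,193), (222,179), (157,236) are excluded by colour. I choose (265,200) and will check it, and the pot at (358,254), in one close crop.

```bash
python3 - <<'E'
import cv2,numpy as np
t=cv2.imread("pics/top0.png");s=cv2.imread("pics/scene0.png")
f=lambda i,x,y,w,h,W,H:cv2.resize(i[y:y+h,x:x+w],(W,H),interpolation=cv2.INTER_CUBIC)
a=f(t,240,175,50,37,400,296);b=f(t,318,215,75,56,400,300);c=f(s,310,225,50,37,400,296);d=f(s,310,130,65,65*3//4,400,300)
cv2.imwrite("pics/c1.png",np.vstack([np.hstack([a,c]),np.hstack([b,d])]))
E
```

```text
(no output)
```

View pics/c1.png

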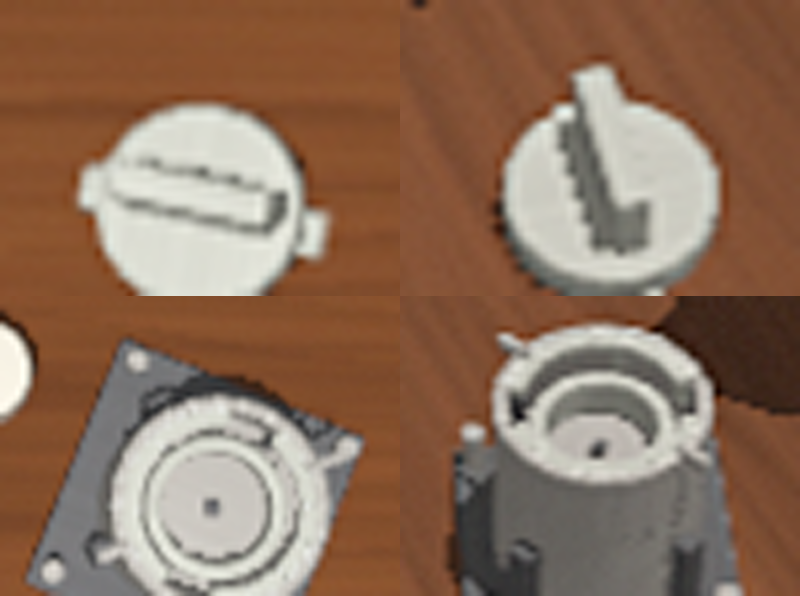

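The eared lid is at top (265,200): ears at about (251,198) and (279,204). The pot's slots are at about (365,240) and (353,269), its ribs at about (381,245) and (338,263), i.e. 45° clockwise of the slots, as described.

```bash
cat > h.py <<'E'
import numpy as np
from station import r
def ray(n,px):
    p=r.camera_params(n);K=p["camera_matrix"];E=p["extrinsics"]
    u=(np.array(px)-K[:2,2])/K[0,0]
    if n=="wrist":
        t=np.linalg.norm(u);d=np.r_[u/t*np.sin(t),np.cos(t)]
    else: d=np.r_[u,1]
    return -E[:3,:3].T@E[:3,3],E[:3,:3].T@d
def at(n,px,z):
    o,d=ray(n,px);return (o+d*(z-o[2])/d[2])
def proj(n,P):
    p=r.camera_params(n);K=p["camera_matrix"];E=p["extrinsics"]
    c=E[:3,:3]@P+E[:3,3]
    if n=="wrist":
        t=np.arctan2(np.hypot(c[0],c[1]),c[2]);return K[:2,2]+K[0,0]*t*c[:2]/np.hypot(c[0],c[1])
    return K[:2,2]+K[0,0]*c[:2]/c[2]
def ang(a,b): return np.degrees(np.arctan2(*(a-b)[1::-1]))
E
python3 - <<'E'
from h import *
e=[at("top",p,.005) for p in((251.25,198.4),(279.4,204.4))];print("lid",sum(e)/2,ang(*e),np.linalg.norm(e[0]-e[1]))
for n,q in(("ribs",((380.8,244.8),(337.7,263.2))),("slots",((364.9,239.75),(352.7,269.2)))):
    e=[at("top",p,.104) for p in q];print(n,sum(e)/2,ang(*e),np.linalg.norm(e[0]-e[1]))
for n,p in(("jar",(314,226)),("jar2",(283,157))):print(n,at("top",p,.055))
print(at("top",(340,138),.17),at("top",(318,193),.03))
p=r.camera_params("wrist");print(p, r.sense()["tcp_pos"])
E
```

```text
lid [0.63669132 0.13470233 0.005     ] 78.70053687880046 0.07714750240053099
ribs [ 0.49796429 -0.10377548  0.104     ] -66.55183530660243 0.1138790964528472
slots [ 0.49690015 -0.10253799  0.104     ] -22.802736830475347 0.07689101298357709
jar [0.56820816 0.00497935 0.055     ]
jar2 [0.74684995 0.08750843 0.055     ]
[ 0.76586563 -0.05046115  0.17      ] [ 0.65754792 -0.00534402  0.03      ]
{'camera_matrix': array([[309.70691629,   0.        , 314.53553494],
       [  0.        , 309.70691629, 197.0282732 ],
       [  0.        ,   0.        ,   1.        ]]), 'extrinsics': array([[-0.32731041,  0.94491375,  0.00243123,  0.6235118 ],
       [ 0.90206298,  0.31169912,  0.29853983, -0.03603379],
       [ 0.28133658,  0.09990832, -0.95439408,  0.39184608],
       [ 0.        ,  0.        ,  0.        ,  1.        ]])} [ 0.20459713 -0.59002404  0.24056151]
```

{"name": "drive_tool", "arguments": {"steps": [0,0,0,-0.0307,0.0259,0,1,0,0,0,-0.0307,0.0259,0,1,0,0,0,-0.0307,0.0259,0,1,0,0,0,-0.0307,0.0259,0,1,0,0,0,-0.0307,0.0259,0,1,0,0,0,-0.0307,0.0259,0,1,0,0,0,-0.0307,0.0259,0,1,0,0,0,-0.0307,0.0259,0,1,0,0,0,-0.0307,0.0259,0,1,0,0,0,-0.0307,0.0259,0,1]}}

```text
time_s: 0.93
tcp_pos: [0.4103, -0.2432, 0.2415]
ee_rot: [[-0.945, -0.328, -0.0], [-0.328, 0.945, 0.0], [0.0, 0.0, -1.0]]
wrist_force: [0.5, -0.3, 0.2]
gripper_width: 1.001
gripper_force: 0.0
```

{"name": "drive_tool", "arguments": {"steps": [0,0,0,-0.0307,0.0259,0,1,0,0,0,-0.0307,0.0259,0,1,0,0,0,-0.0307,0.0259,0,1,0,0,0,-0.0307,0.0259,0,1,0,0,0,-0.0307,0.0259,0,1,0,0,0,-0.0307,0.0259,0,1,0,0,0,-0.0307,0.0259,0,1,0,0,0,-0.0307,0.0259,0,1,0,0,0,-0.0307,0.0259,0,1,0,0,0,-0.0307,0.0259,0,1]}}

```text
time_s: 1.77
tcp_pos: [0.6155, 0.102, 0.2411]
ee_rot: [[-0.945, -0.328, -0.001], [-0.328, 0.945, -0.0], [0.001, 0.0, -1.0]]
wrist_force: [0.7, 0.6, -0.1]
gripper_width: 0.997
gripper_force: 0.0
```

{"name": "drive_tool", "arguments": {"steps": [0,0,-0.104,0,0,0,1,0,0,-0.104,0,0,0,1,0,0,-0.104,0,0,0,1,0,0,-0.104,0,0,0,1,0,0,-0.104,0,0,0,1,0,0,-0.104,0,0,0,1,0,0,-0.104,0,0,0,1,0,0,-0.104,0,0,0,1,0,0,-0.104,0,0,0,1,0,0,-0.104,0,0,0,1]}}

```text
time_s: 2.6
tcp_pos: [0.6148, 0.1001, 0.2409]
ee_rot: [[-0.191, -0.982, -0.001], [-0.982, 0.191, -0.0], [0.001, 0.001, -1.0]]
wrist_force: [1.4, -0.0, -0.7]
gripper_width: 0.998
gripper_force: 0.0
```

```bash
python3 - <<'E'
from h import *
import cv2
s=r.sense();print(s["time_s"],s["tcp_pos"],s["ee_rot"].round(3).tolist(),s["joints"].round(1))
print(proj("wrist",np.array([.637,.135,.005])),proj("wrist",np.array([.497,-.103,.103])))
cv2.imwrite("pics/w1.png",r.capture("wrist"))
E
```

```text
2.6 [0.61484816 0.10005785 0.24085661] [[-0.191, -0.982, -0.001], [-0.982, 0.191, -0.0], [0.001, 0.001, -1.0]] [ 24.1  21.9   0.2  -0.  -68.3 -35.1]
[302.17291458 198.84739284] [395.94518956 -34.88937739]
```

View pics/w1.png

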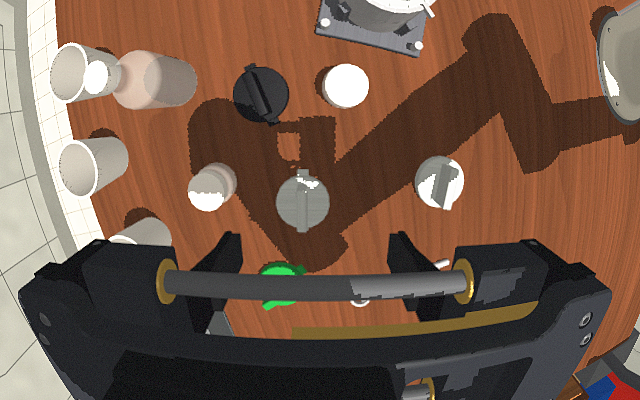

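The wrist picture shows the eared lid at (302,203), close to the projection (302,199), with ears at the top (302,173) and bottom. Refine with segmentation.

```bash
python3 - <<'E'
import cv2
i=cv2.imread("pics/w1.png")[160:240,260:350]
i=cv2.resize(i,None,fx=7,fy=7,interpolation=cv2.INTER_CUBIC);cv2.imwrite("pics/c2.png",i)
E
```

```text
(no output)
```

View pics/c2.png

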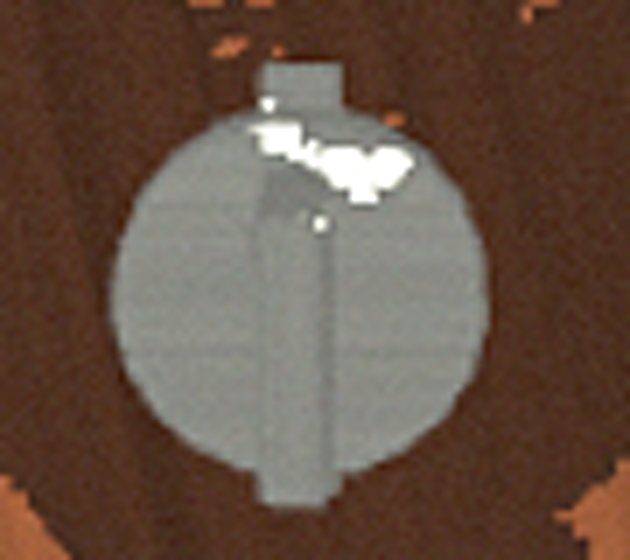

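```bash
cat >> h.py <<'E'
def fit(n,obs,x0):
    from scipy.optimize import least_squares
    def f(v):
        c,s=np.cos(v[2]),np.sin(v[2]);o=[]
        for P,px,m in obs:
            q=np.array([v[0]+c*P[0]-s*P[1],v[1]+s*P[0]+c*P[1],P[2]])
            o+=list((proj(n,q)-px)*m)
        return np.array(o)
    k=least_squares(f,x0);return np.r_[k.x[:2],np.degrees(k.x[2])],f(k.x).round(2)
E
python3 - <<'E'
from h import *
g=lambda x,y:np.array([260+x/7,160+y/7])
x0=[.637,.135,np.radians(-101.3)]
# orientation: which lid +x is upward in image?
for a in(41,-41):print((proj("wrist",np.array([.637,.135,0])+np.array([np.cos(x0[2]),np.sin(x0[2]),0])*a/1e3)-[260,160])*7)
up=np.array([1,1]);X=np.array([1,0]);Y=np.array([0,1])
o=[((.041,0,.005),g(302,62),up),((.034*0,.034,.016),g(488,290),X),((0,-.034,.016),g(112,290),X)]
for s in(1,-1):
  oo=[((s*P[0],s*P[1],P[2]),p,m) for P,p,m in o]
  oo2=[(P,(p if m is up else g(300+ (188 if P[1]>0 else -188),290)),m) for P,p,m in oo]
  v,e=fit("wrist",oo2,x0);print(s,v,e)
  c,sn=np.cos(np.radians(v[2])),np.sin(np.radians(v[2]))
  W=lambda P:(proj("wrist",np.array([v[0]+c*P[0]-sn*P[1],v[1]+sn*P[0]+c*P[1],P[2]]))-[260,160])*7
  print("ear/bar ends",[W(P).round() for P in((.041,0,0),(-.041,0,.005),(.026,0,.048),(-.026,0,.048),(0,.034,.016),(0,-.034,.016))])
E
```

```text
[295.60855258  46.52302892]
[297.07087391 467.11369158]
1 [6.20100232e-01 5.66447909e-02 7.88604803e+01] [ 0.    0.06  1.66 -0.   -1.69 -0.  ]
ear/bar ends [array([303.,  57.]), array([ 302., -400.]), array([292.,  27.]), array([ 292., -303.]), array([ 500., -158.]), array([ 100., -158.])]
-1 [ 0.63618864  0.13699176 78.49801854] [-0.    0.01 -0.22  0.    0.22  0.  ]
ear/bar ends [array([303., 476.]), array([302.,  62.]), array([293., 505.]), array([292., 209.]), array([490., 302.]), array([110., 297.])]
```

{"name": "drive_tool", "arguments": {"steps": [0,0,0.009,-0.0081,-0.0028,0.02,1,0,0,0,-0.0081,-0.0028,0.02,1,0,0,0,-0.0081,-0.0028,0.02,1,0,0,0,-0.008,-0.0028,0.03,1,0,0,0,-0.008,-0.0028,0.03,1,0,0,0,0,0,0.03,1,0,0,0,0,0,0,1,0,0,0,0,0,0,1]}}

```text
time_s: 3.32
tcp_pos: [0.636, 0.1362, 0.0898]
ee_rot: [[-0.206, -0.979, -0.004], [-0.979, 0.206, -0.002], [0.003, 0.004, -1.0]]
wrist_force: [0.7, -0.0, 0.6]
gripper_width: 0.997
gripper_force: 0.0
```

```bash
python3 - <<'E'
from h import *
import cv2
s=r.sense();print(s["tcp_pos"],s["ee_rot"].round(4).tolist())
c,sn=np.cos(np.radians(78.5)),np.sin(np.radians(78.5))
print([proj("wrist",np.array([.6362+c*a,.137+sn*a,z])).round(1).tolist() for a,z in((.026,.048),(-.026,.048),(-.041,.005))])
cv2.imwrite("pics/w2.png",r.capture("wrist"))
E
```

```text
[0.6360379  0.13615537 0.08980151] [[-0.2056, -0.9786, -0.0043], [-0.9786, 0.2056, -0.0024], [0.0032, 0.0037, -1.0]]
[[313.7, 268.7], [313.0, 196.2], [313.0, 160.1]]
```

View pics/w2.png

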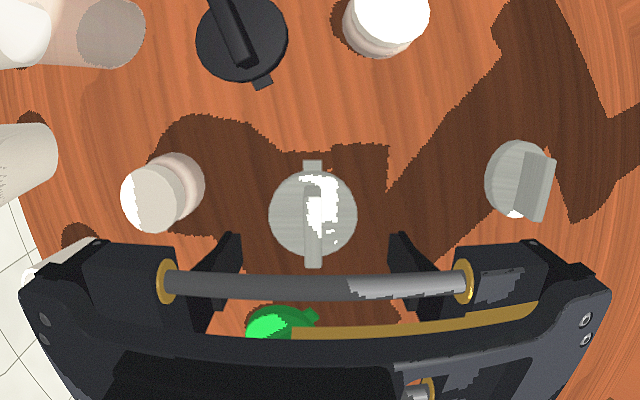

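The lid is where predicted (bar end (313,268), ear (313,160)). Descend and grip.

{"name": "drive_tool", "arguments": {"steps": [0,0,-0.005,-0.0008,0,0.013,1,0,0,0,0,0,0.013,1,0,0,0,0,0,0.013,1,0,0,0,0,0,0.013,1,0,0,0,0,0,0,1,0,0,0,0,0,0,0.5,0,0,0,0,0,0,0,0,0,0,0,0,0,0,0,0,0,0,0,0,0,0,0,0,0,0,0,0]}}

```text
time_s: 4.2
tcp_pos: [0.6377, 0.1377, 0.0405]
ee_rot: [[-0.2, -0.98, 0.001], [-0.98, 0.2, 0.001], [-0.001, -0.001, -1.0]]
wrist_force: [0.5, -0.1, 0.4]
gripper_width: 0.702
gripper_force: 0.0
```

{"name": "drive_tool", "arguments": {"steps": [0,0,0,0,0,0,0,0,0,0,0,0,0,0,0,0,0,0,0,0,0,0,0,0,0,0,0,0]}}

```text
time_s: 4.53
tcp_pos: [0.6372, 0.1375, 0.0395]
ee_rot: [[-0.2, -0.98, -0.0], [-0.98, 0.2, -0.0], [0.0, 0.0, -1.0]]
wrist_force: [1.2, 0.3, -0.0]
gripper_width: 0.402
gripper_force: 0.0
```

{"name": "drive_tool", "arguments": {"steps": [0,0,0,0,0,0.001,0,0,0,0,0,0,0,0,0,0,0,0,0,0,0,0,0,0,0,0,0,0,0,0,0,0,0,0,0,0,0,0,0,0,0,0]}}

```text
time_s: 5.03
tcp_pos: [0.6372, 0.1375, 0.0384]
ee_rot: [[-0.2, -0.98, -0.0], [-0.98, 0.2, -0.0], [0.0, 0.0, -1.0]]
wrist_force: [0.4, -0.3, -1.5]
gripper_width: 0.138
gripper_force: 30.0
```

{"name": "drive_tool", "arguments": {"steps": [0,0,0,0,0,-0.034,0,0,0,0,0,0,-0.034,0,0,0,0,0,0,-0.034,0,0,0,0,0,0,-0.034,0,0,0,0,0,0,-0.034,0,0,0,0,0.033,0.0111,0,0,0,0,0,0.033,0.0111,0,0,0,0,0,0.033,0.0111,0,0,0,0,0,0,0,0,0,0,0,0,0,0,0,0]}}

```text
time_s: 5.87
tcp_pos: [0.5836, 0.0456, 0.2087]
ee_rot: [[-0.202, -0.979, -0.001], [-0.979, 0.202, 0.0], [-0.0, 0.001, -1.0]]
wrist_force: [0.2, -0.5, -2.2]
gripper_width: 0.134
gripper_force: 30.0
```

```bash
python3 - <<'E'
from h import *
import cv2
s=r.sense();print(s["tcp_pos"],s["ee_rot"].round(4).tolist(),s["joints"].round(1),s["gripper_width"])
print(proj("wrist",np.array([.4975,-.103,.103])))
P=r.camera_params("wrist")["extrinsics"];np.save("w3.npy",P)
i=r.capture("wrist");cv2.imwrite("pics/w3.png",i);cv2.imwrite("pics/w3b.png",i)
E
```

```text
[0.58359073 0.04563125 0.20868025] [[-0.2019, -0.9794, -0.0006], [-0.9794, 0.2019, 0.0002], [-0.0001, 0.0006, -1.0]] [ 20.3  19.7  -8.1  -0.  -62.3 -31.9] 0.133687680517792
[381.37148056   8.50815538]
```

View pics/w3.png

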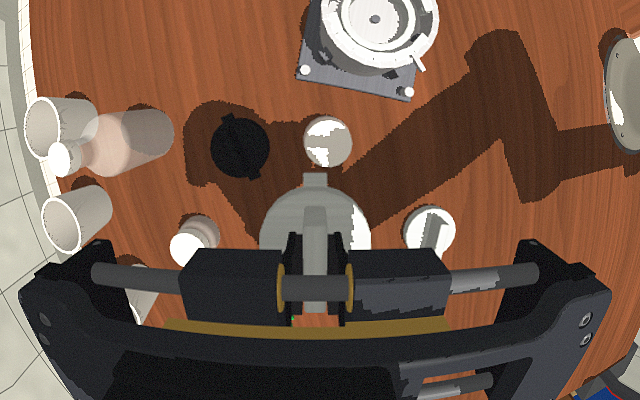

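The lid is held, ear tip at (314,173); the pot rim is at (377,18), partly cut off. Move closer for a full rim view.

{"name": "drive_tool", "arguments": {"steps": [0,0,0,0.03,0.0111,0,0,0,0,0,0.03,0.0111,0,0,0,0,0,0,0,0,0,0,0,0,0,0,0,0]}}

```text
time_s: 6.25
tcp_pos: [0.5511, -0.0074, 0.2085]
ee_rot: [[-0.2, -0.98, 0.0], [-0.98, 0.2, 0.0], [-0.0, -0.0, -1.0]]
wrist_force: [0.7, 0.7, -2.5]
gripper_width: 0.142
gripper_force: 30.0
```

```bash
python3 - <<'E'
from h import *
import cv2
s=r.sense();print(s["tcp_pos"],s["ee_rot"].round(4).tolist())
print(proj("wrist",np.array([.4975,-.103,.103])))
i=r.capture("wrist");cv2.imwrite("pics/w4.png",i)
cv2.imwrite("pics/w4c.png",cv2.resize(i[0:150,270:470],None,fx=4,fy=4,interpolation=cv2.INTER_CUBIC))
E
```

```text
[ 0.5510817  -0.00739125  0.20847935] [[-0.2005, -0.9797, 0.0001], [-0.9797, 0.2005, 0.0002], [-0.0002, -0.0, -1.0]]
[356.03659706  76.16492294]
```

View pics/w4c.png

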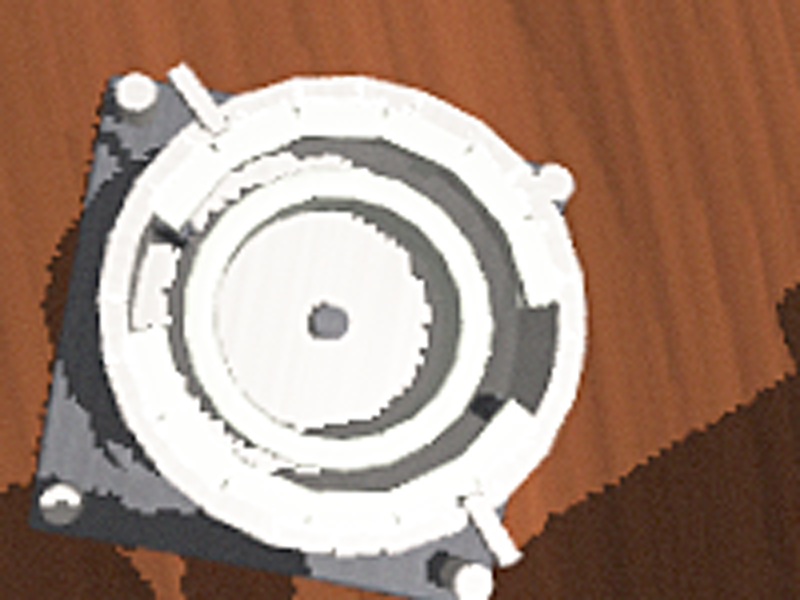

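The rim is sharp now: rib tips at crop (181,70) and (512,560); slot outer-edge midpoints at (141,277) and (550,360); rim extents 98–586 across, 75–556 down.

```bash
python3 - <<'E'
from h import *
g=lambda x,y:np.array([270+x/4,y/4])
z=.106;R=[at("wrist",g(*p),z) for p in((181,70),(512,560))]
print("ribs",sum(R)/2,ang(*R),np.linalg.norm(R[0]-R[1]))
S=[at("wrist",g(*p),.103) for p in((141,277),(550,360))]
print("slots",sum(S)/2,ang(*S),np.linalg.norm(S[0]-S[1]))
O=[at("wrist",g(*p),.103) for p in((98,300),(586,320),(345,75),(352,556))]
print("rim",(O[0]+O[1])/2,(O[2]+O[3])/2,np.linalg.norm(O[0]-O[1]),np.linalg.norm(O[2]-O[3]))
import cv2
# circle fit on rim outline, bright & upper/right side
th=np.radians(np.arange(0,360,5));
i=cv2.imread("pics/w4.png").astype(int)
# lid check: ear tip
T=r.sense();t=T["tcp_pos"]
print("lid +ear pred (bar x = tool x)",proj("wrist",t+T["ee_rot"]@[.041,0,.033]),proj("wrist",t+T["ee_rot"]@[.026,0,-.010]),proj("wrist",t+T["ee_rot"]@[-.026,0,-.010]))
# observed: ear pixels rows
G=cv2.resize(i[150:330,230:400].astype(np.uint8),None,fx=3.5,fy=3.3,interpolation=cv2.INTER_CUBIC);cv2.imwrite("pics/w4l.png",G)
E
```

```text
ribs [ 0.4972563  -0.10059993  0.106     ] -67.02173387200895 0.11860255572586638
slots [ 0.49752425 -0.10016484  0.103     ] -21.256266596238248 0.08370093110652402
rim [ 0.49750176 -0.10237116  0.103     ] [ 0.49733309 -0.10074788  0.103     ] 0.09856499065836549 0.09877761342000255
lid +ear pred (bar x = tool x) [313.41010868 174.47047949] [313.07995963 227.23454936] [313.29739954 315.04599064]
```

View pics/w4l.png

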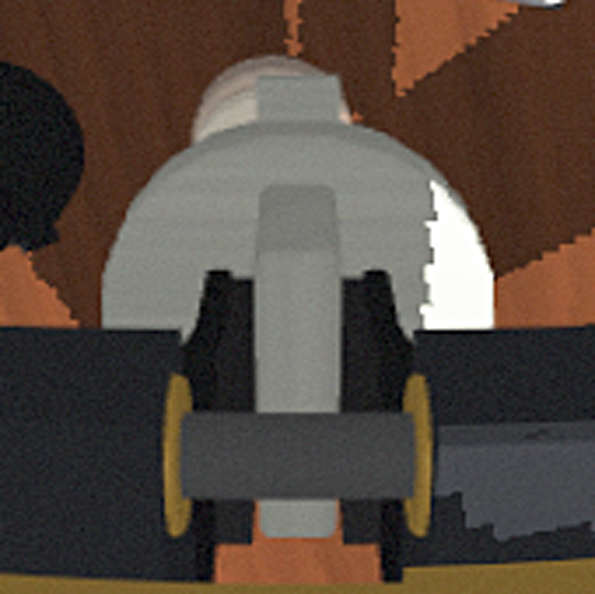

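{"name": "drive_tool", "arguments": {"steps": [0,0,0,0.0255,0.0084,0,0,0,0,0,0.0255,0.0084,0,0,0,0,0,0.0254,0.0084,0,0,0,0,0,0.0254,0.0085,0,0,0,0,-0.1157,0,0,0,0,0,0,-0.1157,0,0,0,0,0,0,-0.1157,0,0,0,0,0,0,-0.1157,0,0,0,0,0,0,-0.1157,0,0,0,0,0,0,-0.1157,0,0,0,0]}}

```text
time_s: 7.13
tcp_pos: [0.4992, -0.0991, 0.2084]
ee_rot: [[0.48, -0.877, 0.0], [-0.877, -0.48, 0.0], [0.0, -0.0, -1.0]]
wrist_force: [-0.3, -0.0, -1.7]
gripper_width: 0.137
gripper_force: 30.0
```

{"name": "drive_tool", "arguments": {"steps": [0,0,-0.1157,0,0,0,0,0,0,-0.1157,0,0,0,0,0,0,-0.1157,0,0,0,0,0,0,-0.1157,0,0,0,0,0,0,-0.1157,0,0,0,0,0,0,-0.1157,0,0,0,0,0,0,0,0,0,0.02,0,0,0,0,0,0,0.02,0,0,0,0,0,0,0.01,0,0,0,0,0,0,0,0]}}

```text
time_s: 7.97
tcp_pos: [0.497, -0.0994, 0.156]
ee_rot: [[0.928, -0.373, -0.006], [-0.373, -0.928, -0.0], [-0.005, 0.002, -1.0]]
wrist_force: [-0.6, -0.5, -1.3]
gripper_width: 0.137
gripper_force: 30.0
```

{"name": "drive_tool", "arguments": {"steps": [0,0,0,0,0,0,0,0,0,0,0,0,0,0,0,0,0,0,0,0,0]}}

```text
time_s: 8.22
tcp_pos: [0.4989, -0.1, 0.1597]
ee_rot: [[0.928, -0.374, 0.003], [-0.374, -0.928, -0.0], [0.002, -0.001, -1.0]]
wrist_force: [-0.0, 0.1, -1.0]
gripper_width: 0.137
gripper_force: 30.0
```

```bash
python3 - <<'E'
from h import *
import cv2
s=r.sense();t=s["tcp_pos"];R=s["ee_rot"];print(t,R.round(4).tolist(),ang(R[:,0],0*t),s["joints"].round(1),s["wrist_force"],s["moment"])
print("shift in tool to (.4977,-.1004):",R.T@(np.array([.4977,-.1004,t[2]])-t))
i=r.capture("wrist");cv2.imwrite("pics/w5.png",i[:,100:520])
E
```

```text
[ 0.49885242 -0.10004041  0.15970862] [[0.9276, -0.3736, 0.0025], [-0.3736, -0.9276, -0.0], [0.0023, -0.0009, -1.0]] -21.9389873617194 [  7.   15.3 -22.5   0.  -52.1  61.1] [-0.01136008  0.06547396 -1.04222116] [-0.11350733  0.14470162  0.00323892]
shift in tool to (.4977,-.1004): [-9.34609878e-04  7.64112587e-04 -2.89936225e-06]
```

View pics/w5.png

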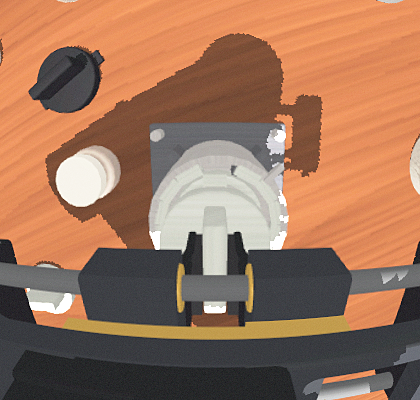

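The lid hovers centred over the collar, bar in line with the slots. Correct by about 1 mm and descend gently.

{"name": "drive_tool", "arguments": {"steps": [0,0,0,-0.0009,0.0008,0.005,0,0,0,0,0,0,0.005,0,0,0,0,0,0,0.004,0,0,0,0,0,0,0.003,0,0,0,0,0,0,0.003,0,0,0,0,0,0,0.002,0,0,0,0,0,0,0,0,0,0,0,0,0,0,0]}}

```text
time_s: 8.93
tcp_pos: [0.4966, -0.1007, 0.1364]
ee_rot: [[0.927, -0.374, -0.0], [-0.374, -0.927, -0.0], [-0.0, 0.0, -1.0]]
wrist_force: [0.3, -0.3, -2.2]
gripper_width: 0.133
gripper_force: 30.0
```

{"name": "drive_tool", "arguments": {"steps": [0,0,0,0.0006,0,0.002,0,0,0,0,0,0,0.002,0,0,0,0,0,0,0.002,0,0,0,0,0,0,0.001,0,0,0,0,0,0,0.001,0,0,0,0,0,0,0,0,0,0,0,0,0,0,0]}}

```text
time_s: 9.52
tcp_pos: [0.4972, -0.1009, 0.1285]
ee_rot: [[0.927, -0.374, 0.0], [-0.374, -0.927, -0.0], [0.0, 0.0, -1.0]]
wrist_force: [-0.3, 0.7, -1.9]
gripper_width: 0.133
gripper_force: 30.0
```

{"name": "drive_tool", "arguments": {"steps": [0,0,0,0,0,0.0005,0,0,0,0,0,0,0.0005,0,0,0,0,0,0,0,0,0,0,0,0,0,0,0]}}

```text
time_s: 9.85
tcp_pos: [0.4973, -0.1009, 0.1284]
ee_rot: [[0.928, -0.374, 0.001], [-0.374, -0.928, -0.0], [0.001, -0.0, -1.0]]
wrist_force: [-2.6, 1.0, 5.5]
gripper_width: 0.135
gripper_force: 30.0
```

Seated (height matches, contact force rose). Now twist clockwise.

{"name": "drive_tool", "arguments": {"steps": [0,0,0.06,0,0,0,0,0,0,0.06,0,0,0,0,0,0,0.06,0,0,0,0,0,0,0.06,0,0,0,0,0,0,0.06,0,0,0,0,0,0,0.06,0,0,0,0,0,0,0.06,0,0,0,0,0,0,0.06,0,0,0,0,0,0,0.06,0,0,0,0,0,0,0.06,0,0,0,0]}}

```text
time_s: 10.68
tcp_pos: [0.4973, -0.1013, 0.1284]
ee_rot: [[0.553, -0.833, 0.001], [-0.833, -0.553, -0.001], [0.001, 0.0, -1.0]]
wrist_force: [-1.7, -1.2, 4.8]
gripper_width: 0.133
gripper_force: 30.0
```

{"name": "drive_tool", "arguments": {"steps": [0,0,0.05,0,0,0,0,0,0,0.05,0,0,0,0,0,0,0.05,0,0,0,0,0,0,0.03,0,0,0,0,0,0,0,0,0,0,0,0,0,0,0,0,0,0,0,0,0,0,0,0,0]}}

```text
time_s: 11.27
tcp_pos: [0.4975, -0.1012, 0.1284]
ee_rot: [[0.398, -0.918, 0.001], [-0.918, -0.398, -0.001], [0.001, -0.0, -1.0]]
wrist_force: [-1.5, -0.7, 5.5]
gripper_width: 0.136
gripper_force: 30.0
```

```bash
python3 - <<'E'
from h import *
import cv2
s=r.sense();t=s["tcp_pos"];R=s["ee_rot"];print(s["time_s"],t,ang(R[:,0],0*t),s["wrist_force"],s["moment"],s["gripper_width"])
rp=np.array([.4983,-.1006,.106]);d=np.array([np.cos(np.radians(-67)),np.sin(np.radians(-67)),0])
print([proj("wrist",rp+d*a).round(1) for a in(.06,.044)],proj("wrist",t+R@[.026,0,-.01]),proj("wrist",t+R@[-.026,0,-.01]))
a=r.capture("wrist")[130:330,220:420];b=r.capture("scene")[125:195,305:375]
cv2.imwrite("pics/w6.png",np.hstack([cv2.resize(a,(400,400),interpolation=2),cv2.resize(b,(400,400),interpolation=2)]))
E
```

```text
11.2667 [ 0.49747513 -0.10124727  0.12836769] -66.57308430321255 [-1.54154657 -0.70314658  5.50397214] [-0.29254333  0.75870548  0.05869082] 0.1359547157047769
[array([312.6, 144.4]), array([312.4, 173.5])] [313.43664968 226.54694119] [313.60929503 314.60356186]
```

View pics/w6.png

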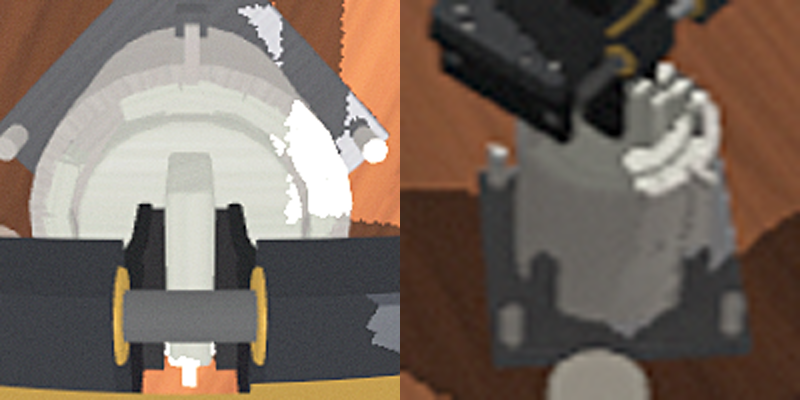

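The wrist view shows the bar straight in the grip at (190,165)–(190,345) and the rib straight ahead at (192,50), about half a degree further clockwise. A small trim, then a check.

{"name": "drive_tool", "arguments": {"steps": [0,0,0.008,0,0,0,0,0,0,0,0,0,0,0,0,0,0,0,0,0,0,0,0,0,0,0,0,0,0,0,0,0,0,0,0,0,0,0,0,0,0,0]}}

```text
time_s: 11.87
tcp_pos: [0.4975, -0.1012, 0.1284]
ee_rot: [[0.391, -0.92, 0.001], [-0.92, -0.391, -0.001], [0.001, -0.0, -1.0]]
wrist_force: [-2.7, -0.7, 5.6]
gripper_width: 0.133
gripper_force: 30.0
```

```bash
python3 - <<'E'
from h import *
s=r.sense();R=s["ee_rot"];print(s["time_s"],s["tcp_pos"],ang(R[:,0],0*R[:,0]),s["wrist_force"],s["moment"],s["gripper_width"],abs(s["joint_velocities"]).max())
if abs(ang(R[:,0],0*R[:,0])+67)<1.0 and s["gripper_force"]>20: print(r.finish_job())
E
```

```text
11.8667 [ 0.49747641 -0.10124629  0.12835564] -66.99679665553049 [-2.65808022 -0.72850669  5.60052065] [-0.31453863  0.72890125  0.23841988] 0.13290260257323278 0.1419946884336215
the job is handed in; nothing more can be done
None
```

I seated the bayonet lid in the pot collar and turned it clockwise about 45°, so its bar lines up with the vent ribs to within about a degree by the camera; I handed the job in at 11.9 s with the bar still gripped and steady, short of the lock click.

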